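# Post a tin through the self-closing flap of a returns box

### The arm

A 7-joint arm with a two-finger parallel gripper is mounted at the origin on a cart in front of the work surface, level with it; the furniture and walls round the work are solid. World frame = base frame: x ahead of the robot, y to its left, z up, the work surface at z = 0. Lengths are in m, angles in rad, forces in N, time in s.
With the tool pointing down it reaches from about 0.35 to 0.9 m from the base axis. Payload 19.9 kg.
Tool frame: the origin (TCP) lies at the very end of the fingers, on their centre line; the grasp point (between the pads) lies 19 mm behind it; z points along the fingers, y is the line along which they close (so a half turn about z gives the same grasp; the last joint's range is limited). The gripper opens to 85 mm and grips with 20 to 120 N. Pads are 22 mm wide; open, the fingers measure 114 mm over their backs; the gripper's body (76 mm by 85 mm) begins 54 mm behind the grasp point. The pads swing forward as they close: fully open they stand 13 mm farther back than shut.
Start: joints at [1.252, 0.417, -0.01, 1.614, 0.005, 1.111, -0.053], TCP at [0.171, -0.601, 0.231] pointing down, gripper open.
Joint ranges: [-2.81, 2.81], [-0.39, 2.02], [-1.27, 1.25], [0.06, 2.57], [-1.19, 4.33], [0.19, 2], [-2.82, 2.82]. Speed limits (rad/s): [1.89, 1.89, 2.39, 2.39, 3.01, 3.01, 3.01].

### API

Orientations are given as a 3x3 rotation matrix whose columns are the frame's x, y, z axes.
In Python, from cell import arm, vision gives the robot as it stands.
- The arm moves only by the shell command python3 -m pendant 'ROWS' [FORCE]. ROWS is JSON, a list of rows, each a list of 3 entries, a list of its own where there are three numbers: the shift along the world's x, y, z in m, then the turn about the world's z in degrees, then the opening, from 0 (shut) to 1 (fully open). In form: [[[dx, dy, dz], roll, hand], ...]. A call has 1 to 10 rows; each row shifts and turns the commanded pose from where the row before left it; what a row does not reach is not made up. A row lasts 1/10 s, in which the tool goes at most 50 mm and 8.59 degrees, less where a joint would pass 70% of its speed; a pose out of reach is approached as far as the arm can. A call with a gripper value outside its range is refused whole. The fingers move at their own pace and stop on an object; FORCE is the grip in N (left out, the last holds). Time passes only in rows, so rows that do not move let the fingers close. It gives the time, the measured TCP pose, the force, the opening and the grip force at its end, in the units of the state.
- arm.observe(): the state, without advancing time (a new reading comes with each control period).
- vision.camera(name): name is "scene" or "top" or "wrist"; returns (picture, depth): 480x640x3 uint8, red, green, blue; 480x640 float32, m along the optical axis (not along the pixel's ray), 0 where there is no reading.
- vision.get_calibration(name): a dict with "fx", "fy", "cx", "cy" (pixels), "R" (3x3) and "t" (3): a world point X has camera coordinates R X + t; the wrist camera has in their place "T_tool_cam" (4x4, takes a point from camera to tool coordinates, whose origin is the TCP and whose axes are the flange's). Camera axes: x right, y down, z forward; pixel columns grow to the right and rows downward; lengths in m; the calibration is good to about 2 mm. A picture is of the moment at which its call begins: read the wrist's pose just before it. get_calibration takes no time and is no camera call.
- arm.job_done(): hands the job in; it is judged then, once.
The state is a dict: "time": time; "qpos": joint angles; "joint_vel": joint speeds; "effort": joint torques, N m; "tcp_pos": TCP position; "orientation": TCP orientation; "contact_force": force on the tool from outside, world axes, zero at the start; "torque": the same for the moment, N m; "gripper_width": opening from 0.0 (shut) to 1.0 (fully open); "gripper_force": force on a finger pad.
Only numpy, scipy, OpenCV 4.12 (cv2) and the standard library are available. Lean on these libraries where they do the work, as an engineer would, in place of code of your own. Each camera call takes 0.05 s, during which the arm holds its last target. There are 200 camera calls.

### The job

Post the flat oblong tin that lies on the sill of the wooden returns box: with one finger push one of the flap's upright finger plates away so that the self-closing flap swings open while the tin is still on the sill, and, with the flap kept open, push the tin over the edge with the other finger so that it drops through; do not push it onto the closed flap. Then let the flap close again over it. The tin is only to be pushed, never picked up or lifted, and the round tin on the back of the box, the ink bottle and the stamp beside the box are to be left where they stand.

Things in the scene. Friction and masses are not known exactly. Their poses are not given: they have to be found in the camera images.
- drop_box: Hollow wooden returns box, 176 mm wide, 130 mm high, fixed. Origin on the table under the flap's hinge line, midway across; x = away from the robot, the way the tin is pushed; y left, z up. Flat top: sill x -125 to 0, mouth x 0 to 84, y +-44 (under the flap), wooden strips beside it, back ledge to x 155. Brass rails 5 mm high, 3 mm thick run along the sill at y +-41.5.
- mouth_edge (a point): Middle of the edge where sill and mouth meet, level with the sill's top, 130 mm above the table; 2 mm above the flap's hinge axis, which runs across here. Axes as the box's. Behind the mouth the box is hollow down to a floor 8 mm above the table.
- flap (a joint): Steel flap hinged at the mouth's near edge. 0 = closed: a level plate, 82 mm long, 80 wide, covers the mouth; grows to 1.2 rad as it swings down into the box. A spring closes it (0.07 N m at 0, 0.16 at 1.2): closed, it carries the tin. Two finger plates, fixed to it, stand up beside the mouth; pushing either away from the robot opens the flap (plate's angle above level = 1.257 - joint).
- plate_left (a point): Middle of the upper end of the left finger plate (32 mm wide, y 47 to 79 of the box; 73 mm long from the hinge axis, 3 thick), standing at 72 degrees, leaning away from the robot. A fingertip moving level along the box's +x, 10 mm above the sill, lays it down with 5 to 8 N, then slides along it: flap about 0.55 rad at 15 mm past the hinge line, 1.0 at 40 mm.
- plate_right (a point): Middle of the upper end of the right finger plate (y -47 to -79 of the box), otherwise the same as the left one; either serves. Both move with the flap.
- fastener_tin: The tin to post: flat oblong tin, 50 x 74 x 21 mm (its x, y, z), about 90 g, lying on the sill between the rails with its long side across the direction of travel. Origin at the centre of its underside.
- ribbon_tin: Bystander: round flat tin, 62 mm across, 23 mm high, loose on the box's back ledge. Origin at the centre of its underside.
- ink_bottle: Bystander: ink bottle 48 x 48 x 58 mm, loose on the table to the left of the box. Origin at the centre of its underside.
- stamp: Bystander: rubber stamp 26 x 36 x 70 mm with upright handle, loose on the table to the right of the box. Origin at the centre of its underside.
Mind the look-alikes: they are no part of the job. There is more than one size of the fastener_tin; the one meant has the size given above.

How it is judged:
By the outcome, as a careful person would: the job done as asked, in the order asked, and still so for the second after the job is handed in, with the robot touching nothing.
It also fails if it takes over 35 s, if anything falls off the work surface, if the arm or the gripper's body presses on something with over 40 N, if the wrist force passes 120 N, or if a joint passes its speed limit or range.

## Working session

There is one attempt and no reset: what is moved stays moved. The work goes in short steps, Python scripts to look and compute and a shell command to move; the robot and the scene stay as the last step left them, time stands still between calls to the robot, and variables do not carry over. Pictures are saved under pics/ and viewed, at most 10 in all, crops included, and the job is handed in when it is done.

```bash
mkdir -p pics; ls
python3 - <<'E'
from cell import arm,vision
import cv2,numpy as np
s=arm.observe();print(s['time'],s['tcp_pos'],s['orientation'],s['gripper_width'])
for n in('scene','top'):
    p,d=vision.camera(n);cv2.imwrite(f'pics/{n}0.png',p[:,:,::-1]);np.save(f'pics/{n}0.npy',d)
    c=vision.get_calibration(n);print(n,c)
c=vision.get_calibration('wrist');print(c)
E
```

```text
pics
0.0 [ 0.17075633 -0.60085525  0.23066333] [[ 9.61913275e-01  2.73354523e-01 -3.96385237e-04]
 [ 2.73354803e-01 -9.61912579e-01  1.15888733e-03]
 [-6.45008511e-05 -1.22310292e-03 -9.99999250e-01]] 0.9975026165965136
scene {'fx': 491.2002861580712, 'fy': 491.2002861580712, 'cx': 320.74819014868694, 'cy': 240.9979032243319, 'R': array([[ 0.83617628, -0.54813217, -0.0189833 ],
       [-0.40332006, -0.59107272, -0.69854561],
       [ 0.37167481,  0.59176361, -0.71531369]]), 't': array([-0.48037293,  0.30021005,  0.98559575])}
top {'fx': 544.400725977338, 'fy': 544.400725977338, 'cx': 327.4127579175788, 'cy': 236.09828854576637, 'R': array([[ 0.08969441, -0.9959518 ,  0.00591011],
       [-0.97200528, -0.08882861, -0.21752063],
       [ 0.21716505,  0.01376573, -0.97603783]]), 't': array([-0.05528911,  0.58397521,  1.38224971])}
{'fx': 348.8546849174138, 'fy': 348.8546849174138, 'cx': 319.1306296181296, 'cy': 238.40054329198668, 'T_tool_cam': array([[-2.12701092e-04, -9.59185973e-01, -2.82775925e-01,
         7.19312632e-02],
       [ 9.99999714e-01,  1.38248726e-06, -7.56878766e-04,
        -7.50240361e-05],
       [ 7.26378430e-04, -2.82776005e-01,  9.59185698e-01,
        -1.43165539e-01],
       [ 0.00000000e+00,  0.00000000e+00,  0.00000000e+00,
         1.00000000e+00]])}
```

View pics/scene0.png

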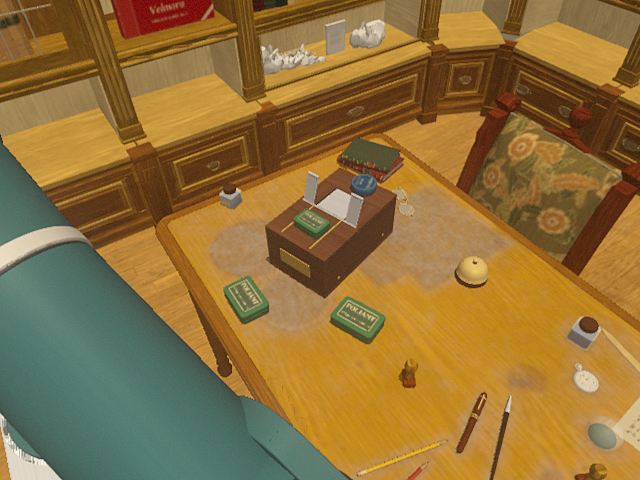

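View pics/top0.png

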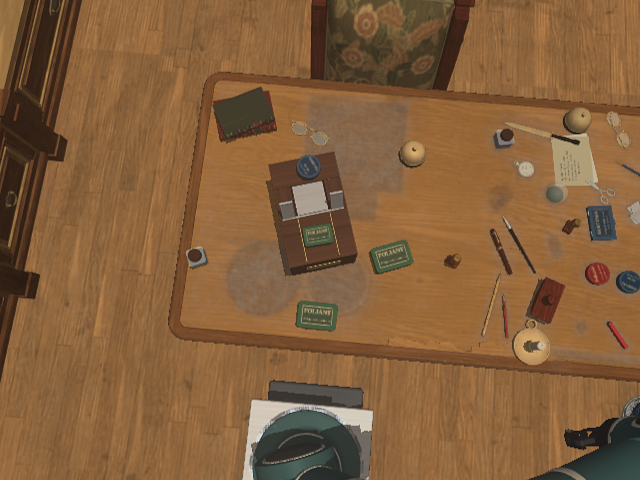

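The scene view shows the box at about (330,235) with the green tin on its sill at (312,222) and two larger look-alikes on the table. In the top view the tin is at (318,235), the finger plates at (288,211) and (336,200), and the round tin at (308,166).

```bash
cat > h.py <<'E'
import cv2,numpy as np
from cell import arm,vision
def cloud(d,c,Rt=None):
    v,u=np.mgrid[0:480,0:640]
    P=np.stack([(u-c['cx'])/c['fx']*d,(v-c['cy'])/c['fy']*d,d],-1)
    return (P-c['t'])@c['R']
def wristcloud(d,c,s):
    v,u=np.mgrid[0:480,0:640]
    P=np.stack([(u-c['cx'])/c['fx']*d,(v-c['cy'])/c['fy']*d,d],-1)
    T=c['T_tool_cam'];P=P@T[:3,:3].T+T[:3,3]
    return P@np.array(s['orientation']).T+s['tcp_pos']
E
python3 - <<'E'
from h import *
for n in('top','scene'):
    d=np.load(f'pics/{n}0.npy');p=cv2.imread(f'pics/{n}0.png');P=cloud(d,vision.get_calibration(n))
    reg=(d>0)&(P[...,0]>.3)&(P[...,0]<.9)&(abs(P[...,1])<.35)
    Z=P[...,2]
    t=reg&(abs(Z)<.01);print(n,'table z',np.median(Z[reg&(abs(Z)<.02)]))
    m=reg&(Z>.12)&(Z<.138)
    print('top z',np.median(Z[m]),m.sum())
    r=cv2.minAreaRect(np.float32(P[m][:,:2]*1000));print('box rect',r,cv2.boxPoints(r).round().tolist())
    hsv=cv2.cvtColor(p,cv2.COLOR_BGR2HSV)
    g=reg&(hsv[...,0]>55)&(hsv[...,0]<95)&(hsv[...,1]>80)&(Z>.14)&(Z<.165)
    r=cv2.minAreaRect(np.float32(P[g][:,:2]*1000));print('tin',g.sum(),np.median(Z[g]),r,cv2.boxPoints(r).round().tolist())
    b=reg&(Z>.175);print('plates tops',b.sum())
    k,l,st,ce=cv2.connectedComponentsWithStats(np.uint8(b))
    for i in range(1,k):
        if st[i,4]>15:
            Q=P[l==i];print(st[i].tolist(),Q.min(0).round(3),Q.max(0).round(3),np.median(Q,0).round(3))
E
```

```text
top table z -0.00042614261581917323
top z 0.1297500577470035 5682
box rect ((641.4804077148438, 42.81763458251953), (280.943115234375, 176.47900390625), 17.350357055664062) [[481.0, 85.0], [534.0, -83.0], [802.0, 0.0], [749.0, 169.0]]
tin 84 0.1511199360503686 ((569.4779663085938, 20.82042694091797), (48.11219787597656, 70.72795867919922), 14.91117000579834) [[537.0, 49.0], [555.0, -20.0], [602.0, -7.0], [584.0, 61.0]]
plates tops 191
[330, 191, 13, 10, 95] [ 0.654 -0.031  0.176] [ 0.672 -0.001  0.203] [ 0.664 -0.016  0.19 ]
[279, 201, 14, 10, 96] [0.617 0.09  0.175] [0.636 0.12  0.204] [0.626 0.104 0.191]
scene table z 0.000672265167841056
top z 0.13069727625607797 4944
box rect ((640.5872192382812, 45.52799987792969), (285.307861328125, 179.55047607421875), 17.193359375) [[478.0, 89.0], [531.0, -82.0], [803.0, 2.0], [750.0, 173.0]]
tin 87 0.15198950318489055 ((566.2651977539062, 22.19952392578125), (48.049652099609375, 71.58607482910156), 14.039117813110352) [[534.0, 51.0], [552.0, -18.0], [598.0, -7.0], [581.0, 63.0]]
plates tops 283
[306, 171, 14, 16, 128] [0.616 0.09  0.176] [0.635 0.125 0.203] [0.624 0.106 0.19 ]
[349, 192, 15, 17, 155] [ 0.653 -0.031  0.175] [0.673 0.003 0.203] [ 0.662 -0.014  0.189]
```

```bash
python3 -m pendant '[[[0.02,0.03,0],3,1],[[0.02,0.03,0],3,1],[[0.02,0.03,0],3,1],[[0.02,0.03,0],3,1],[[0.02,0.03,0],3,1],[[0.02,0.03,0],3,1],[[0.02,0.03,0],3,1],[[0.02,0.03,0],3,1],[[0.02,0.03,0],3,1],[[0.02,0.03,0],3,1]]'
```

```text
time: 1.1
tcp_pos: [0.3713, -0.2998, 0.2312]
orientation: [[0.695, 0.719, -0.0], [0.719, -0.695, 0.0], [-0.0, -0.0, -1.0]]
contact_force: [0.9, -1.1, 0.3]
gripper_width: 1.001
gripper_force: 0.0
```

```bash
python3 -m pendant '[[[0.02,0.03,0],3,1],[[0.02,0.03,0],3,1],[[0.02,0.03,0],3,1],[[0.02,0.03,0],3,1],[[0.02,0.03,0],3,1],[[0.02,0.03,0],3,1],[[0.02,0.03,0],3,1],[[0.02,0.03,0],3,1],[[0.02,0.03,0],3,1],[[0.0,0.0,0],0,1]]'
```

```text
time: 2.1
tcp_pos: [0.5522, -0.0266, 0.231]
orientation: [[0.288, 0.958, 0.0], [0.958, -0.288, 0.002], [0.002, -0.001, -1.0]]
contact_force: [-0.2, -0.5, -0.5]
gripper_width: 1.004
gripper_force: 0.0
```

Run:
```python
from h import *
s=arm.observe();p,d=vision.camera('wrist');c=vision.get_calibration('wrist')
cv2.imwrite('pics/w1.png',p[:,:,::-1]);np.save('pics/w1.npy',d)
P=wristcloud(d,c,s);Z=P[...,2]
th=np.radians(17.3);R=np.array([[np.cos(th),np.sin(th)],[-np.sin(th),np.cos(th)]])
B=P.copy();B[...,:2]=(P[...,:2]-[.6269,.0393])@R.T
hsv=cv2.cvtColor(p,cv2.COLOR_RGB2HSV)
near=(abs(B[...,0])<.2)&(abs(B[...,1])<.1)&(d>0)
g=near&(hsv[...,0]>55)&(hsv[...,0]<95)&(hsv[...,1]>80)&(Z>.145)&(Z<.16)
print('tin',g.sum(),cv2.minAreaRect(np.float32(B[g][:,:2]*1000)),np.median(Z[g]))
for n,sg in(('L',1),('R',-1)):
    m=near&(Z>.18)&(Z<.21)&(sg*B[...,1]>.045)&(B[...,0]>0)
    if m.sum():print(n,m.sum(),B[m].min(0).round(4),B[m].max(0).round(4))
# fingers in tool frame
v,u=np.mgrid[0:480,0:640]
T=c['T_tool_cam'];Q=np.stack([(u-c['cx'])/c['fx']*d,(v-c['cy'])/c['fy']*d,d],-1)@T[:3,:3].T+T[:3,3]
m=(d>0)&(Q[...,2]<.02)&(abs(Q[...,0])<.03)
for sg in(1,-1):
    k=m&(sg*Q[...,1]>0)
    print('finger',sg,k.sum(),Q[k].min(0).round(4),Q[k].max(0).round(4))
```

```text
tin 3267 ((5.703399658203125, -0.8219490051269531), (72.40755462646484, 182.12808227539062), 87.72662353515625) 0.15167628050827855
L 27 [0.0145 0.0476 0.18  ] [0.0173 0.0505 0.1837]
R 2073 [ 0.0144 -0.0785  0.18  ] [ 0.0257 -0.0458  0.2031]
finger 1 32326 [-0.0131  0.     -0.1016] [ 0.0212  0.0747 -0.0124]
finger -1 32479 [-0.0133 -0.0753 -0.1019] [ 0.0214 -0.0001 -0.0128]
```

View pics/w1.png

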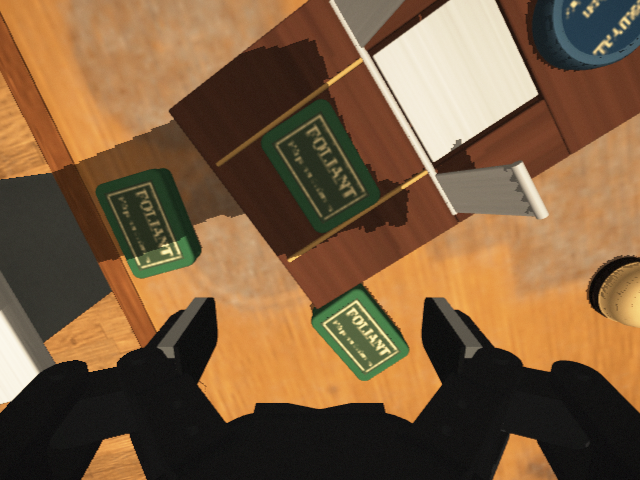

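The wrist view shows the open fingertips at (190,330) and (450,330), the tin between the rails at (320,165) and the right finger plate at (490,190). The depth puts the open tips 12–13 mm behind the TCP. The box model agrees with the plates, so I'll descend behind the tin, with one finger behind the right plate.

```bash
python3 -m pendant '[[[0.012,0.012,0],0,1],[[0,0,-0.03],0,1],[[0,0,-0.03],0,1],[[0,0,-0.025],0,1],[[0,0,-0.012],0,1],[[0,0,0],0,1]]'
python3 - <<'E'
from h import *
s=arm.observe();d=np.load('pics/w1.npy')
p,d=vision.camera('wrist');c=vision.get_calibration('wrist')
P=wristcloud(d,c,s);Z=P[...,2]
th=np.radians(17.3);R=np.array([[np.cos(th),np.sin(th)],[-np.sin(th),np.cos(th)]])
B=P.copy();B[...,:2]=(P[...,:2]-[.6269,.0393])@R.T
hsv=cv2.cvtColor(p,cv2.COLOR_RGB2HSV)
g=(d>0)&(abs(B[...,0]+.06)<.07)&(abs(B[...,1])<.06)&(hsv[...,0]>55)&(hsv[...,0]<95)&(hsv[...,1]>80)&(Z>.145)&(Z<.16)
print('tin',g.sum(),cv2.minAreaRect(np.float32(B[g][:,:2]*1000)),np.median(Z[g]))
print('tcp box',((np.array(s['tcp_pos'][:2])-[.6269,.0393])@R.T).round(4), s['tcp_pos'])
p,_=vision.camera('scene');cv2.imwrite('pics/s2.png',cv2.resize(p[120:320,200:460,::-1],None,fx=3,fy=3))
E
```

```text
time: 2.75
tcp_pos: [0.5622, -0.0195, 0.1331]
orientation: [[0.295, 0.955, -0.002], [0.955, -0.295, 0.0], [-0.001, -0.002, -1.0]]
contact_force: [-0.7, 0.3, 0.4]
gripper_width: 0.998
gripper_force: 0.0
tin 9402 ((-61.14971923828125, 1.6328811645507812), (73.06195831298828, 49.060760498046875), 87.68253326416016) 0.1516751426535634
tcp box [-0.0793 -0.0369] [ 0.56218596 -0.01951778  0.13314181]
```

View pics/s2.png

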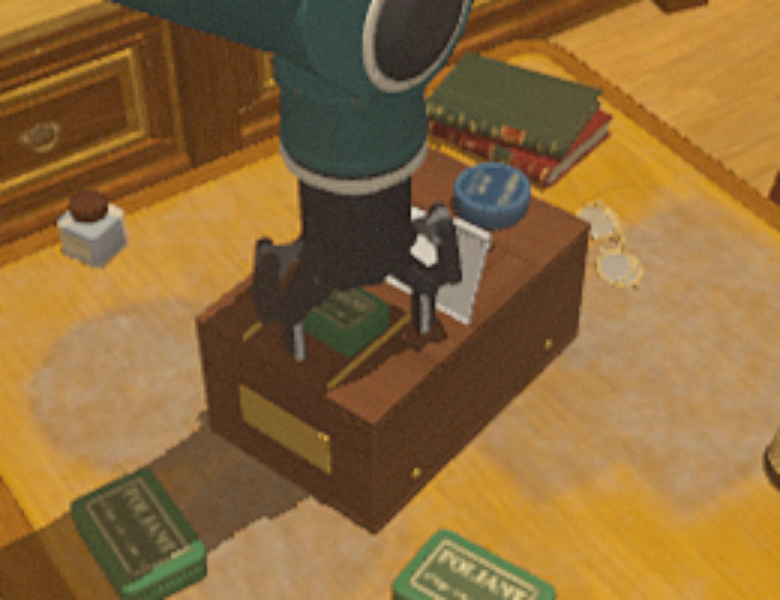

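The scene crop shows the left finger behind the tin at (300,340) and the right finger in front of the right plate at (425,320). Both are clear of everything else.

```bash
python3 -m pendant '[[[-0.001,0.004,-0.004],0,1],[[0,0,-0.002],0,1],[[0.0095,0.003,0],0,1],[[0.0095,0.003,0],0,1],[[0.0076,0.0024,0],0,1],[[0.0076,0.0024,0],0,1],[[0.0076,0.0024,0],0,1],[[0.0076,0.0024,0],0,1],[[0,0,0],0,1]]'
python3 - <<'E'
from h import *
s=arm.observe()
p,d=vision.camera('wrist');c=vision.get_calibration('wrist');cv2.imwrite('pics/w3.png',p[:,:,::-1])
P=wristcloud(d,c,s);Z=P[...,2]
th=np.radians(17.3);R=np.array([[np.cos(th),np.sin(th)],[-np.sin(th),np.cos(th)]])
B=P.copy();B[...,:2]=(P[...,:2]-[.6269,.0393])@R.T
hsv=cv2.cvtColor(p,cv2.COLOR_RGB2HSV)
g=(d>0)&(abs(B[...,0]+.04)<.09)&(abs(B[...,1])<.06)&(hsv[...,0]>55)&(hsv[...,0]<95)&(hsv[...,1]>80)&(Z>.11)&(Z<.16)
print('tin',g.sum(),cv2.minAreaRect(np.float32(B[g][:,:2]*1000)),np.median(Z[g]))
print('tcp box',((np.array(s['tcp_pos'][:2])-[.6269,.0393])@R.T).round(4), s['tcp_pos'],s['contact_force'])
E
```

```text
time: 3.75
tcp_pos: [0.6117, 0.0007, 0.128]
orientation: [[0.295, 0.956, -0.001], [0.956, -0.295, 0.0], [-0.0, -0.001, -1.0]]
contact_force: [-3.6, -1.3, 3.5]
gripper_width: 1.0
gripper_force: 2.3
tin 10084 ((-32.32691192626953, 2.389434814453125), (73.12113952636719, 54.50893020629883), 88.54238891601562) 0.1515551707657648
tcp box [-0.026  -0.0324] [0.61165057 0.00066605 0.12796026] [-3.5855279  -1.34881497  3.53157477]
```

View pics/w3.png

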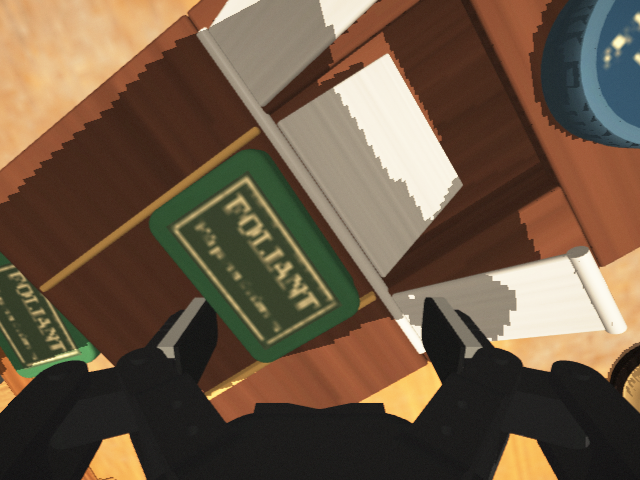

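The wrist view shows the flap swung open, with its plate receding at (370,170). The tin at (255,255) is still on the sill, its front about 6 mm short of the edge. I'll keep pushing.

```bash
python3 -m pendant '[[[0.0076,0.0024,0],0,1],[[0.0076,0.0024,0],0,1],[[0.0076,0.0024,0],0,1],[[0.0076,0.0024,0],0,1],[[0.0076,0.0024,0],0,1],[[0,0,0],0,1]]'
python3 - <<'E'
from h import *
s=arm.observe()
p,d=vision.camera('wrist');c=vision.get_calibration('wrist');cv2.imwrite('pics/w4.png',p[:,:,::-1])
print(s['tcp_pos'],s['contact_force'])
E
```

```text
time: 4.4
tcp_pos: [0.6504, 0.0131, 0.1284]
orientation: [[0.294, 0.956, 0.001], [0.956, -0.294, 0.001], [0.001, 0.001, -1.0]]
contact_force: [0.8, 0.1, 2.7]
gripper_width: 1.003
gripper_force: 1.0
[0.65038055 0.01305122 0.12836962] [0.81299216 0.09338394 2.66655604]
```

View pics/w4.png

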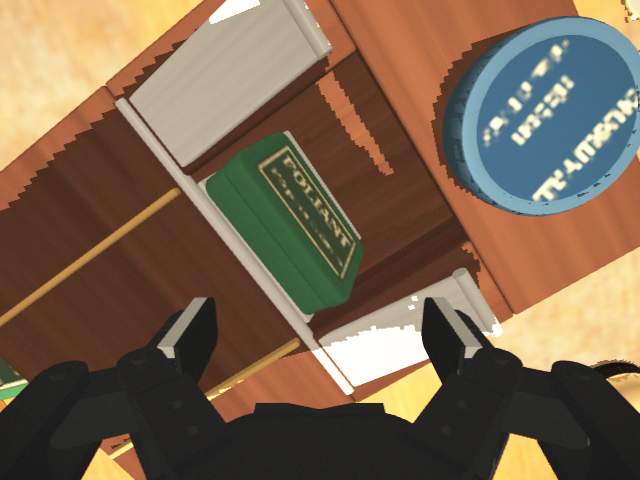

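The tin at (285,220) has tipped over the edge and is sliding down the open flap. I'll hold still until it has dropped.

```bash
python3 -m pendant '[[[0,0,0],0,1],[[0,0,0],0,1],[[0,0,0],0,1],[[0,0,0],0,1],[[0,0,0],0,1],[[0,0,0],0,1]]'
python3 - <<'E'
from h import *
s=arm.observe()
p,d=vision.camera('wrist');c=vision.get_calibration('wrist');cv2.imwrite('pics/w5.png',p[:,:,::-1])
E
```

```text
time: 5.05
tcp_pos: [0.6492, 0.0124, 0.1283]
orientation: [[0.295, 0.956, -0.0], [0.956, -0.295, 0.0], [0.0, -0.0, -1.0]]
contact_force: [1.7, 1.0, 2.5]
gripper_width: 0.998
gripper_force: 1.2
```

View pics/w5.png

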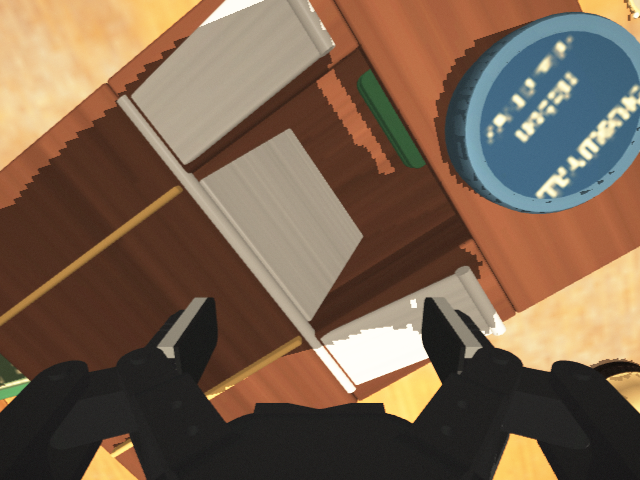

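The tin has dropped inside. Its edge is visible at (390,120) on the floor, under the back ledge. I'll back off so the flap closes gently, then rise.

```bash
python3 -m pendant '[[[-0.0095,-0.003,0],0,1],[[-0.0095,-0.003,0],0,1],[[-0.0095,-0.003,0],0,1],[[-0.0095,-0.003,0],0,1],[[-0.0095,-0.003,0],0,1],[[-0.0095,-0.003,0],0,1],[[-0.0095,-0.003,0],0,1],[[-0.0095,-0.003,0],0,1],[[-0.0095,-0.003,0],0,1],[[0,0,0],0,1]]' &&
python3 -m pendant '[[[0,0,0.02],0,1],[[0,0,0.03],0,1],[[0,0,0.03],0,1],[[0,0,0.03],0,1],[[-0.03,-0.03,0.02],0,1],[[-0.03,-0.03,0],0,1],[[0,0,0],0,1],[[0,0,0],0,1],[[0,0,0],0,1]]'
python3 - <<'E'
from h import *
for n in('top','scene'):
    p,d=vision.camera(n);P=cloud(d,vision.get_calibration(n))
    th=np.radians(17.3);R=np.array([[np.cos(th),np.sin(th)],[-np.sin(th),np.cos(th)]])
    B=(P[...,:2]-[.6269,.0393])@R.T
    f=(abs(B[...,0]-.05)<.02)&(abs(B[...,1])<.025)&(d>0);print(n,'flap z',np.percentile(P[f][:,2],[5,50,95]))
cv2.imwrite('pics/s6.png',cv2.resize(p[120:320,200:460,::-1],None,fx=3,fy=3))
E
```

```text
time: 6.1
tcp_pos: [0.5625, -0.0152, 0.1282]
orientation: [[0.295, 0.955, -0.001], [0.955, -0.295, -0.0], [-0.001, -0.001, -1.0]]
contact_force: [0.8, -0.2, 0.6]
gripper_width: 1.006
gripper_force: 0.0
time: 7.0
tcp_pos: [0.5042, -0.0739, 0.2583]
orientation: [[0.294, 0.956, 0.0], [0.956, -0.294, 0.0], [0.0, 0.0, -1.0]]
contact_force: [0.2, 0.4, 0.3]
gripper_width: 1.001
gripper_force: 0.0
top flap z [0.12419426 0.12927868 0.13439798]
scene flap z [0.1279803  0.1307747  0.13364642]
```

View pics/s6.png

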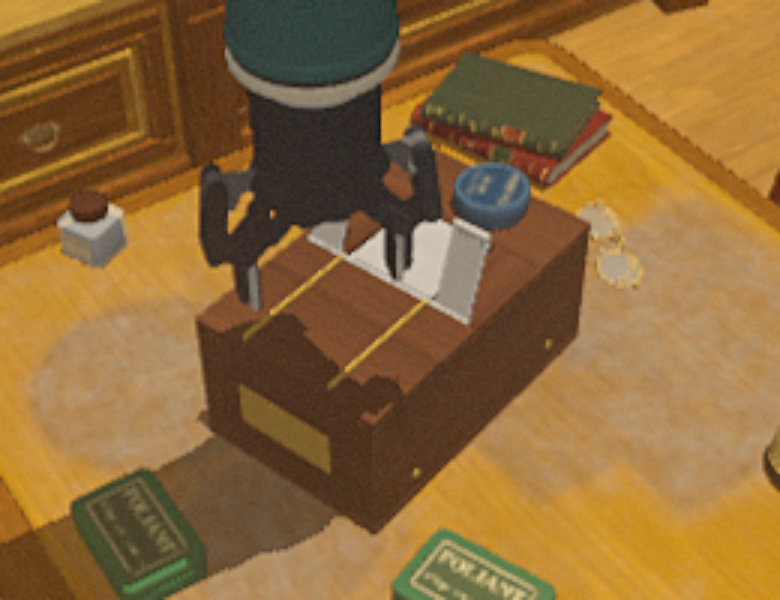

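The sill is empty and the flap is level and closed at (410,260). The round tin and the bystanders are where they were, and the robot is touching nothing.

```bash
python3 -c "
from cell import arm
print(arm.job_done())"
```

```text
the job is handed in; nothing more can be done
None
```

The fastener tin was posted through the open flap, the flap is closed again, nothing else was disturbed, and the job was handed in at about 7 s on the robot's clock.

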